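# Free a stuck pan and put it in its rest

## Task

The loose steel pan is stuck in the fixed pan under it: draw it straight up out of the nest, set it upright on the bare bench and let go of it. Then take it again the other way (the rests have room for fingers only along the long sides) and lower it into the rest whose end plates it just fits between (not the tighter and not the roomier one), sitting flat on the floor of the rest. Do not drop or tip the pan, and leave the two jars where they are.

Things in the scene. Friction and masses are not known exactly. Their poses are not given: they have to be found in the camera images.
- pan_mid (a point): Centre of the loose pan, half-way up (20 mm above its underside, 20 mm below its rim). Open pan of bare steel sheet, wall 2 mm: rim 60 mm along its x axis by 40 mm along its y axis, 40 mm high, walls sloping in evenly to 52 by 32 mm at the foot; z up. About 80 g. Starts nested in the fixed pan, its end walls (facing +x and -x) free to grasp.
- pan: The same pan, origin at the centre of its underside. Nested, its top 20 mm stand above the lower pan's rim. Two sprung beads grip it: 5 to 15 N upward break it free, after 12 mm of lift it is loose. A grip of about 30 N on the end walls holds it.
- holder_seat (a point): Where the centre of the nested pan's underside rests, 26 mm above the bench; axes as the nested pan's. Left of it, beyond the bench edge, stands a work cart with a raised rail: cross over that at 300 mm above the bench or more.
- holder: Fixed holder, origin at its underside: dark steel base 86 by 68 mm; fixed lower pan, rim 62 by 42 mm, 46 mm above the bench; two upright aluminium cheeks along the long sides (40 mm long, 49 mm apart inside, tops 76 mm above the bench, 10 mm above the nested pan's rim) that leave no room for fingers there. The pan's foot clears the cheeks after 50 mm of lift.
- seat_mid (a point): Floor centre of the rest that fits the pan, 12 mm above the bench; z up, y along the rest. Two upright end plates 64 mm apart along y, 40 mm wide, tops 68 mm above the bench; the pan goes between them, its length along y, with 2 mm to spare at each end of its rim (no room for fingers). The long sides are open but for sills 6 mm above the floor, 40 mm apart inside.
- seat_short (a point): Same point of the rest with end plates only 46 mm apart (too tight for the pan).
- seat_long (a point): Same point of the rest with end plates 82 mm apart (too roomy).
- row: Wooden board, 72 mm (x) by 300 mm (y), 8 mm thick, fixed to the bench, origin at its underside. The three aluminium rests, alike but for the spacing of their end plates, stand on it end to end in any order, 98 mm apart. The bench is always free within 60 mm of the point x 595, y 20 mm, beyond the gap between board and holder.
- jar_a: Bystander: small white screw-cap jar, 38 mm wide, 42 mm high; origin at its underside.
- jar_b: Bystander: larger jar with a dark cap, 43 mm wide, 55 mm high; origin at its underside.
Not all that is in view belongs to the job. What is shaped like the pan but purple or red is not meant.

How it is judged (in metres and radians):
On the way, in this order (a step that is already met when the one before it is completed fails the run):
1. the pan is drawn straight up out of the nest: its foot is more than 25 mm above its seat while still within 15 mm over the seat and within 15 degrees of upright (z of pan_mid in the frame of holder_seat above 0.045 m and horizontal distance between pan_mid and holder_seat below 0.015 m and angle between pan_mid's own z axis and vertical below 0.26 rad).
2. the pan stands upright on the bench and is let go (height (world z) of pan below 0.004 m and angle between pan_mid's own z axis and vertical below 0.08 rad and contact force between pan and the fingers below 0.05 N and linear speed of pan below 0.02 m/s), for 0.2 s.
At the end, for the whole second after the job is handed in: The pan is at rest, let go, upright (within 4 degrees) and flat on the floor (within 3 mm of height) of the rest with end plates 64 mm apart, its length along that rest (within 11 degrees) and centred within 10 mm (horizontal distance between pan_mid and seat_mid below 0.01 m and z of pan_mid in the frame of seat_mid between 0.017 and 0.023 m and angle between pan_mid's own z axis and vertical below 0.07 rad and angle between the x axis of pan_mid and the y axis of seat_mid, either way round below 0.2 rad and linear speed of pan below 0.01 m/s); the robot touches nothing.
It fails at once if the small jar is shoved more than 20 mm (distance of jar_a from where it was at the start of the episode above 0.02 m).
It fails at once if the larger jar is shoved more than 20 mm (distance of jar_b from where it was at the start of the episode above 0.02 m).
It fails at once if the pan is tipped more than 40 degrees (angle between pan_mid's own z axis and vertical above 0.7 rad).
It fails at once if the pan is dropped or thrown (moves faster than 0.6 m/s with no finger on it) (linear speed of pan above 0.6 m/s and contact force between pan and the fingers below 0.05 N).
It also fails if it takes over 58 s, if anything falls off the work surface, if the arm or the gripper's body presses on something with over 40 N, if the wrist force passes 120 N, or if a joint passes its speed limit or range.

## Robot

A 6-joint arm with a two-finger parallel gripper is mounted at the origin on a cart in front of the work surface, level with it; the furniture and walls round the work are solid. World frame = base frame: x ahead of the robot, y to its left, z up, the work surface at z = 0. Lengths are in m, angles in degrees, forces in N, time in s.
With the tool pointing down it reaches from about 0.4 to 0.825 m from the base axis. Payload 7 kg.
Tool frame: the origin (TCP) lies at the very end of the fingers, on their centre line; the grasp point (between the pads) lies 19 mm behind it (r.hold_point_z is the distance from the TCP to the grasp point, in m); z points along the fingers, y is the direction in which the jaws open and shut (so a half turn about z gives the same grasp; the last joint's range is limited). The gripper opens to 88 mm and grips with 3 to 60 N. Pads are 19 mm wide; open, the fingers measure 130 mm over their backs; the gripper's body (78 mm by 193 mm) begins 47 mm behind the grasp point.
Start: joints at [-52.019, 20.546, 0.682, 0, -70.136, -16.507], TCP at [0.247, -0.628, 0.227] pointing down, gripper open.
Joint ranges: [-176.03, 176.03], [-82.01, 121.73], [-58.28, 71.71], [-173.87, 95.51], [-174.79, -0.11], [-173.66, 173.66]. Speed limits (degrees/s): [136.94, 136.94, 172.46, 180, 180, 180].

## Interface

Orientations are given as [roll, pitch, yaw] about the fixed x, y, z axes, in that order (R = Rz(yaw) Ry(pitch) Rx(roll)).
In Python, from plant import r gives the robot as it stands. The module is installed in compiled form; this text tells all that it offers.
- The arm moves only by the shell command python3 -m inch 'ROWS' [FORCE]. ROWS is text: rows parted by semicolons, each of 7 numbers parted by spaces: the shift along the tool's x, y, z in m, then the turn, a rotation vector about the tool's x, y, z in rad, then the opening, from 0 (shut) to 1 (fully open). In form: tx ty tz ax ay az jaw; .... A call has 1 to 20 rows; each row shifts and turns the commanded pose from where the row before left it, along the tool's axes as they then stand; what a row does not reach is not made up. A row lasts 1/12 s, in which the tool goes at most 41.7 mm and 7.16 degrees, less where a joint would pass 70% of its speed; a pose out of reach is approached as far as the arm can. A call with a gripper value outside its range is refused whole. The fingers move at their own pace and stop on an object; FORCE is the grip in N (left out, the last holds). Time passes only in rows, so rows that do not move let the fingers close. It gives the time, the measured TCP pose, the force and the opening at its end, in the units of the state.
- r.get_state(): the state, without advancing time (a new reading comes with each control period).
- r.capture(name): name is "side" or "top" or "wrist"; returns the picture (480x640x3 uint8, red, green, blue); there is no depth.
- r.camera_params(name): a dict with "vfov" (degrees; the focal length in pixels is half the picture's height over the tangent of half this angle, whatever the lens; pixels are square), "cx", "cy" (the principal point, pixels), "R" (3x3) and "t" (3): a world point X has camera coordinates R X + t. Camera axes: x right, y down, z forward; pixel columns grow to the right and rows downward; lengths in m; the calibration is good to about 2 mm. The wrist camera is an equidistant fisheye: a pixel r from the principal point sees the ray r / f radians off the axis. A picture is of the moment at which its call begins: read the wrist's pose just before it. camera_params takes no time and is no camera call; for the wrist camera it gives the pose at the moment of the call.
- r.close_job(): hands the job in, once; it reports no verdict.
Trained networks look in the newest picture that a camera, given by its name, has taken for a name from the list of things; names that differ only in an ending like _2 or _b are one class to them, and where a whole thing is asked for, a point or a joint stands for the part that bears it (a point fixed in the world has none). Each returns a list of dicts, best first, with "p" (0 to 1); they miss things now and then, are a little off and sometimes report something else, mostly with a low value. They report only what shows in the picture. A call takes as long as a camera call. They do not tell look-alikes from the thing itself.
- r.recognise(target, camera): "xy" ([column, row] in pixels, amid what is visible of it).
The state is a dict: "time_s": time; "joints": joint angles; "qd": joint speeds; "joint_torque": joint torques, N m; "tcp_pos": TCP position; "eef_rot": TCP orientation; "contact_force": force on the tool from outside, world axes, zero at the start; "moment": the same for the moment, N m; "gripper_width": finger opening in m.
Only numpy, scipy, OpenCV 4.12 (cv2) and the standard library are available. Lean on these libraries where they do the work, as an engineer would, in place of code of your own. Each camera call takes 0.05 s, during which the arm holds its last target.

## Working session

There is one attempt and no reset: what is moved stays moved. The work goes in short steps, Python scripts to look and compute and a shell command to move; the robot and the scene stay as the last step left them, time stands still between calls to the robot, and variables do not carry over. Pictures are saved under pics/ and viewed, and the job is handed in when it is done.

```bash
mkdir -p pics; ls
cat > h.py <<'E'
from plant import r
import numpy as np, cv2
from scipy.spatial.transform import Rotation as Ro
def cap(n,f):
    im=r.capture(n); cv2.imwrite('pics/'+f+'.png',im[:,:,::-1]); return im
def ray(n,uv,cp=None):
    c=cp or r.camera_params(n); f=240/np.tan(np.radians(c['vfov']/2))
    d=np.array([uv[0]-c['cx'],uv[1]-c['cy']])
    if n=='wrist':
        q=np.hypot(*d); th=q/f; v=np.array([*(d/max(q,1e-9)*np.sin(th)),np.cos(th)])
    else: v=np.array([*(d/f),1.])
    R=np.array(c['R']);t=np.array(c['t']); return -R.T@t, R.T@v
def onz(n,uv,z,cp=None):
    o,v=ray(n,uv,cp); return o+v*(z-o[2])/v[2]
def proj(n,X,cp=None):
    c=cp or r.camera_params(n); f=240/np.tan(np.radians(c['vfov']/2))
    p=np.array(c['R'])@np.array(X)+np.array(c['t'])
    if n=='wrist':
        q=np.hypot(p[0],p[1]); th=np.arctan2(q,p[2]); s=f*th/max(q,1e-9)
        return np.array([c['cx']+p[0]*s,c['cy']+p[1]*s])
    return np.array([c['cx']+f*p[0]/p[2],c['cy']+f*p[1]/p[2]])
E
python3 - <<'E'
from h import *
np.set_printoptions(precision=4,suppress=True)
for n in ['side','top','wrist']:
    cap(n,n+'0')
    c=r.camera_params(n); print(n,c['vfov'],-np.array(c['R']).T@c['t'])
    for t in ['pan','holder','seat_mid','row','jar_a','jar_b']:
        print(t,[(np.round(d['xy'],1).tolist(),round(d['p'],2)) for d in r.recognise(t,n)])
print(r.get_state(),r.hold_point_z)
E
```

```text
pics
side 42.27192610997034 [0.317  1.0655 0.7874]
pan [([425.5, 195.0], 0.89), ([169.8, 343.3], 0.64), ([366.8, 257.4], 0.53)]
holder [([371.7, 269.6], 0.62)]
seat_mid [([358.9, 229.1], 0.63)]
row [([374.6, 218.3], 0.71), ([363.7, 257.6], 0.38)]
jar_a [([324.7, 173.3], 0.78), ([302.9, 285.5], 0.67)]
jar_b [([324.7, 173.3], 0.78), ([302.9, 285.5], 0.67)]
top 51.249245152625946 [0.4883 0.0309 1.1864]
pan [([454.6, 316.7], 0.91), ([184.6, 162.9], 0.9), ([301.9, 282.2], 0.77), ([274.3, 238.5], 0.25)]
holder [([311.0, 286.2], 0.71)]
seat_mid [([371.3, 268.6], 0.95)]
row [([409.9, 275.2], 0.68)]
jar_a [([470.0, 207.5], 0.86), ([275.9, 239.0], 0.47)]
jar_b [([470.0, 207.5], 0.86), ([275.9, 239.0], 0.47)]
wrist 65.70646984690485 [ 0.1804 -0.654   0.3842]
pan []
holder [([443.9, 453.8], 0.47)]
seat_mid []
row [([440.9, 445.7], 0.61)]
jar_a []
jar_b []
{'time_s': 1.05, 'joints': array([-52.0182,  20.5448,   0.6798,   0.0001, -70.1365, -16.5086]), 'qd': array([-0.0059, -0.0026,  0.0006, -0.0418,  0.0063,  0.0729]), 'joint_torque': array([  0.0002, -58.2399,  29.331 ,   7.0028,   0.0126,  -0.    ]), 'tcp_pos': array([ 0.2471, -0.6281,  0.2266]), 'eef_rot': array([ 179.9987,   -0.0005, -158.5268]), 'contact_force': array([-0.0994, -0.6922,  0.5708]), 'moment': array([ 0.0478, -0.0268,  0.0023]), 'gripper_width': 0.08763952870404526} 0.0188
```

View pics/top0.png

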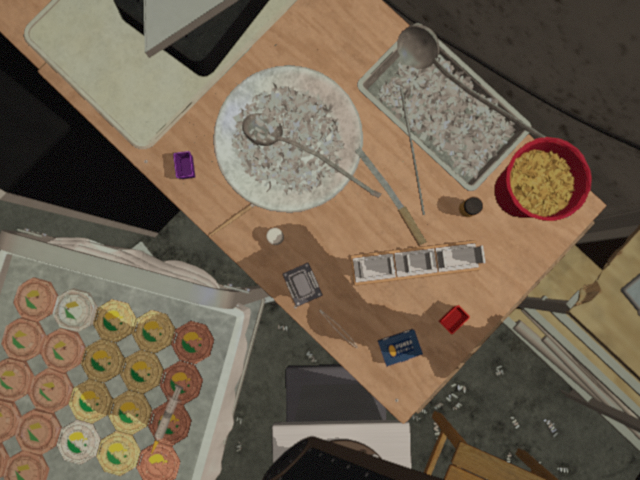

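View pics/side0.png

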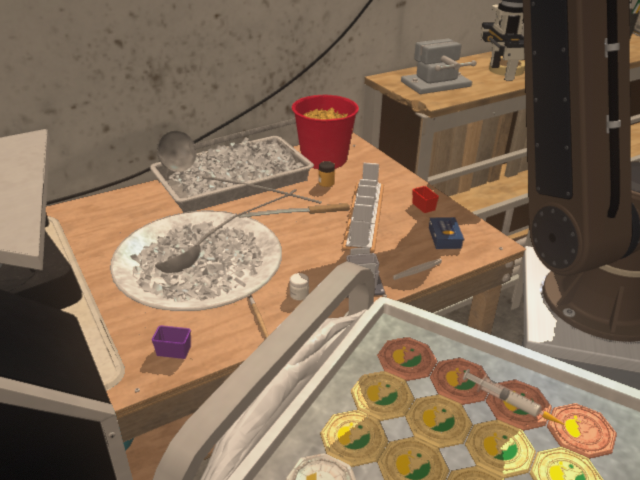

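Run:
```python
from h import *
im=cv2.imread('pics/top0.png')
c=im[170:370,230:470]; cv2.imwrite('pics/top0z.png',cv2.resize(c,None,fx=3.3,fy=3,interpolation=cv2.INTER_CUBIC))
```

```text
(no output)
```

View pics/top0z.png

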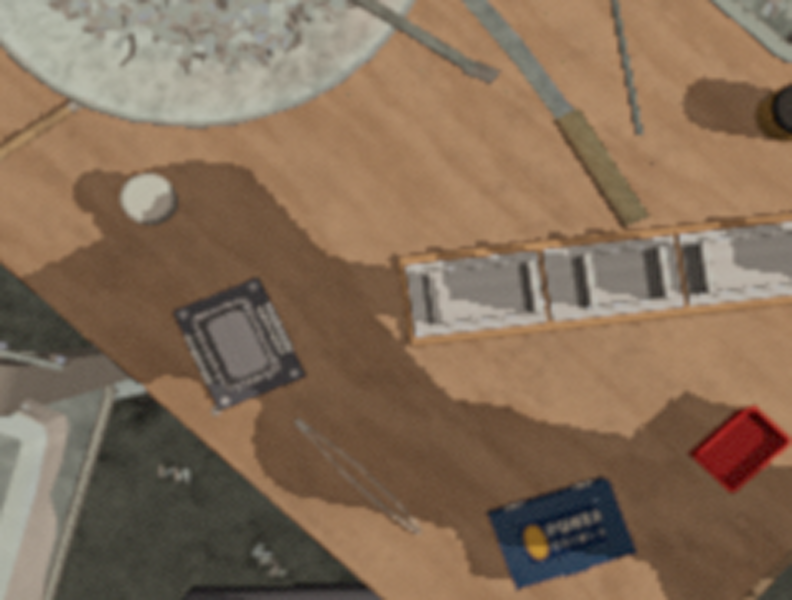

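The top view shows the holder at about (302,284) and the rests at (375,267), (415,262) and (460,257). The white jar is at (275,237), the dark-capped jar at (472,206), and the purple and red decoys at (184,165) and (454,319). Next I'll turn these into positions.

Run:
```python
from h import *
np.set_printoptions(precision=4,suppress=True)
def Z(x,y): return (230+x/3.3, 170+y/3.0)
print('pan rim',onz('top',(302,283.5),.066))
# holder base corners (z~0.01), zoom px
for p in [(258,281),(178,313),(222,408),(302,374)]: print('base',onz('top',Z(*p),.01))
# rim of pan corners
for p in [(196,318),(243,300),(278,362),(222,378)]: print('rim',onz('top',Z(*p),.066))
for p in [(404,257),(410,342),(545,250),(682,235)]: print('row',onz('top',Z(*p),.008))
for u in [(360,268),(391,265),(406,263),(430,260),(441,258.5),(479,255)]: print('plate',onz('top',u,.068))
print('jar',onz('top',(275.5,236),.042),onz('top',(472,205),.055))
print('free',proj('top',(.595,.02,0)),'x',proj('top',(.695,.02,0)))
```

```text
pan rim [0.4768 0.0807 0.066 ]
base [0.5224 0.0677 0.01  ]
base [0.4986 0.1252 0.01  ]
base [0.424  0.0953 0.01  ]
base [0.4491 0.038  0.01  ]
rim [0.4941 0.1085 0.066 ]
rim [0.5068 0.0764 0.066 ]
rim [0.4602 0.0537 0.066 ]
rim [0.4492 0.0918 0.066 ]
row [ 0.5389 -0.0368  0.008 ]
row [ 0.4722 -0.0393  0.008 ]
row [ 0.5421 -0.1376  0.008 ]
row [ 0.5516 -0.2358  0.008 ]
plate [ 0.5084 -0.0496  0.068 ]
plate [ 0.5135 -0.1189  0.068 ]
plate [ 0.5172 -0.1526  0.068 ]
plate [ 0.5227 -0.2064  0.068 ]
plate [ 0.5254 -0.231   0.068 ]
plate [ 0.5313 -0.3162  0.068 ]
jar [0.5866 0.1404 0.042 ] [ 0.646  -0.3093  0.055 ]
free [327.7277 232.8036] x [326.75   191.1871]
```

Run:
```python
from h import *
np.set_printoptions(precision=4,suppress=True)
def tri(a,b):
    o,v=ray('top',a);p,w=ray('side',b); v/=np.linalg.norm(v);w/=np.linalg.norm(w)
    A=np.stack([v,-w],1);s=np.linalg.lstsq(A,p-o,rcond=None)[0]
    return (o+v*s[0]+p+w*s[1])/2, np.linalg.norm(o+v*s[0]-p-w*s[1])
print(tri((262,292),(368,268)),tri((248,305),(385,303)))
for n,b in [('top',(180,240,400,330)),('side',(220,140,470,340))]:
    im=cv2.imread(f'pics/{n}0.png');c=im[b[1]:b[3],b[0]:b[2]]
    cv2.imwrite(f'pics/{n}0r.png',cv2.resize(c,None,fx=3.2 if n=='side' else 3.6,fy=3 if n=='side' else 3.6,interpolation=cv2.INTER_CUBIC))
```

```text
(array([0.4554, 0.1644, 0.1068]), np.float64(0.011290950801783503)) (array([0.4203, 0.2011, 0.0618]), np.float64(0.022635939679246514))
```

View pics/top0r.png

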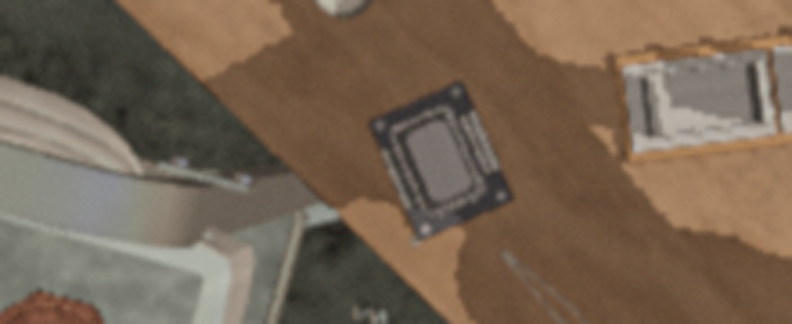

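View pics/side0r.png

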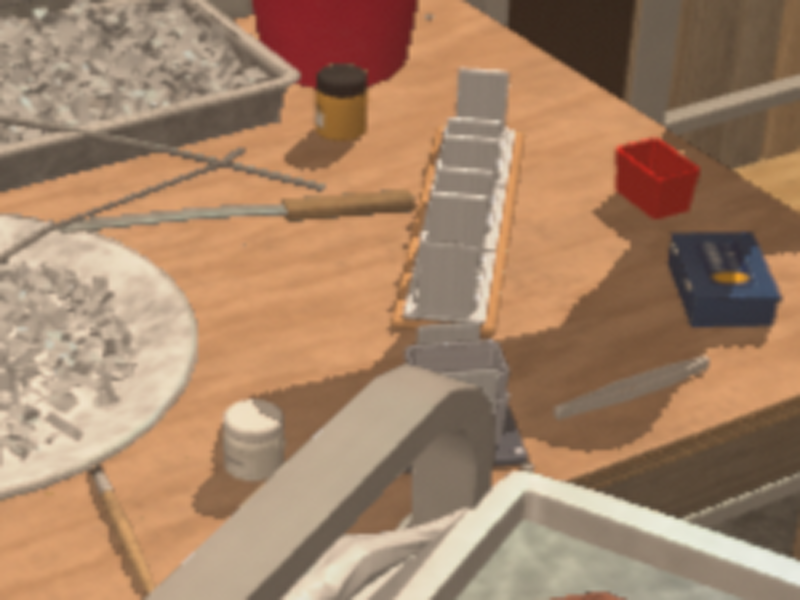

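Run:
```python
from h import *
np.set_printoptions(precision=4,suppress=True)
def tri(a,b):
    o,v=ray('top',a);p,w=ray('side',b); v/=np.linalg.norm(v);w/=np.linalg.norm(w)
    A=np.stack([v,-w],1);s=np.linalg.lstsq(A,p-o,rcond=None)[0]
    return (o+v*s[0]+p+w*s[1])/2, np.linalg.norm(o+v*s[0]-p-w*s[1])
for t in [(235,293),(242,302),(235,308),(262,292),(248,287)]:
  for s in [(346,263),(358,266),(370,270)]: print(t,s,*tri(t,s))
```

```text
(235, 293) (346, 263) [0.4708 0.2171 0.1516] 0.019374519669479562
(235, 293) (358, 266) [0.4604 0.216  0.1471] 0.0015431715585378179
(235, 293) (370, 270) [0.4498 0.2156 0.1413] 0.02259856920487908
(242, 302) (346, 263) [0.4621 0.2061 0.1453] 0.04057638851119112
(242, 302) (358, 266) [0.4516 0.2047 0.1401] 0.019527510364785276
(242, 302) (370, 270) [0.4409 0.204  0.1336] 0.001643434526801068
(235, 308) (346, 263) [0.455  0.2197 0.1564] 0.04937599133666371
(235, 308) (358, 266) [0.4447 0.2183 0.1512] 0.028726479702157342
(235, 308) (370, 270) [0.4341 0.2175 0.1446] 0.007969407141155682
(262, 292) (346, 263) [0.4755 0.167  0.1147] 0.02918904314140729
(262, 292) (358, 266) [0.4645 0.1655 0.1096] 0.007092673808658008
(262, 292) (370, 270) [0.4533 0.1646 0.1029] 0.015154401260080358
(248, 287) (346, 263) [0.479  0.1924 0.1325] 0.012704346794462945
(248, 287) (358, 266) [0.4683 0.1912 0.128 ] 0.008867450372706663
(248, 287) (370, 270) [0.4574 0.1907 0.1222] 0.030594102637255236
```

Holder: centre about (0.474, 0.082), pan x axis at about 22°. Rests lie along y at about 5° yaw. The rail is well clear, so I'm moving to hover over the holder.

```bash
python3 -m inch '-.0236 .0289 0 0 0 0 1;-.0236 .0289 0 0 0 0 1;-.0236 .0289 0 0 0 0 1;-.0236 .0289 0 0 0 0 1;-.0236 .0289 0 0 0 0 1;-.0236 .0289 0 0 0 0 1;-.0236 .0289 0 0 0 0 1;-.0236 .0289 0 0 0 0 1;-.0236 .0289 0 0 0 0 1;-.0236 .0289 0 0 0 0 1;-.0236 .0289 0 0 0 0 1;-.0236 .0289 0 0 0 0 1;-.0236 .0289 0 0 0 0 1;-.0236 .0289 0 0 0 0 1;-.0236 .0289 0 0 0 0 1;-.0236 .0289 0 0 0 0 1;-.0236 .0289 0 0 0 0 1;-.0236 .0289 0 0 0 0 1;-.0236 .0289 0 0 0 0 1;-.0236 .0289 0 0 0 0 1'
python3 -m inch '0 0 0 0 0 -.1215 1;0 0 0 0 0 -.1215 1;0 0 0 0 0 -.1215 1;0 0 0 0 0 -.1215 1;0 0 0 0 0 -.1215 1;0 0 0 0 0 -.1215 1;0 0 0 0 0 -.1215 1;0 0 0 0 0 -.1215 1;0 0 0 0 0 -.1215 1;0 0 0 0 0 -.1215 1;0 0 0 0 0 -.1215 1;0 0 0 0 0 -.1215 1;0 0 0 0 0 -.1215 1;0 0 0 0 0 0 1'
python3 - <<'E'
from h import *
cap('wrist','w1');c=r.camera_params('wrist');print(c['vfov'],c['R']);print(r.get_state()['joints'])
E
```

```text
time_s: 2.72
tcp_pos: [0.4749, 0.0846, 0.227]
eef_rot: [180.0, 0.1, -158.5]
contact_force: [1.1, -0.4, 0.1]
gripper_width: 0.0876
time_s: 3.88
tcp_pos: [0.4748, 0.0826, 0.2267]
eef_rot: [-180.0, 0.0, -67.7]
contact_force: [0.6, 0.4, 0.4]
gripper_width: 0.0882
65.70646984690485 [[-9.28243755e-01 -3.71972466e-01 -1.25381794e-04]
 [-3.59177788e-01  8.96227355e-01  2.60322578e-01]
 [-9.67204607e-02  2.41687842e-01 -9.65521693e-01]]
[ 3.33207495e+01  2.04222597e+00 -2.28690611e+01 -5.72234326e-04
 -6.50728763e+01 -1.14623646e+01]
```

View pics/w1.png

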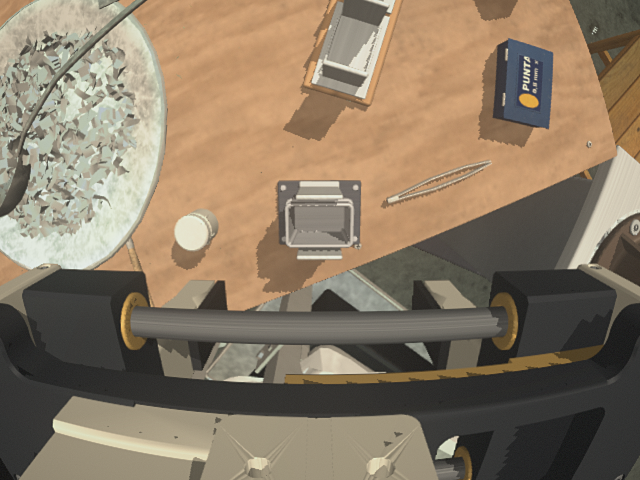

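Run:
```python
import cv2
im=cv2.imread('pics/w1.png')
cv2.imwrite('pics/w1z.png',cv2.resize(im[165:270,260:380],None,fx=5.5,fy=5.5,interpolation=cv2.INTER_CUBIC))
cv2.imwrite('pics/w1s.png',cv2.resize(im[0:120,280:420],None,fx=5,fy=5,interpolation=cv2.INTER_CUBIC))
```

```text
(no output)
```

View pics/w1z.png

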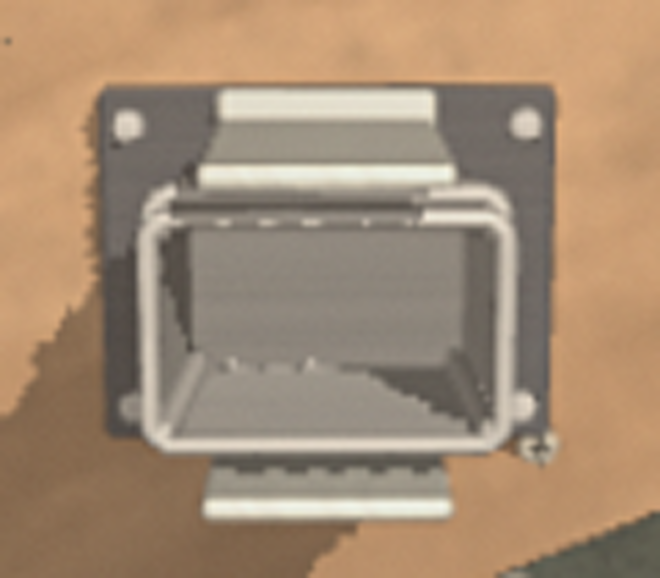

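View pics/w1s.png

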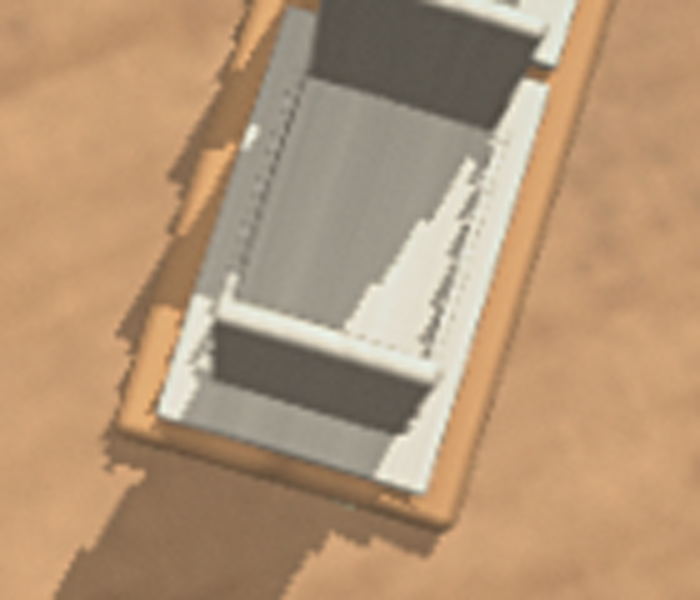

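Run:
```python
from h import *
np.set_printoptions(precision=4,suppress=True)
def Z(p): return ((p[0]+.5)/5.5-.5+260,(p[1]+.5)/5.5-.5+165)
def fit(px,model,z):
    W=np.array([onz('wrist',Z(p),z)[:2] for p in px]); M=np.array(model,float)
    c=W.mean(0);m=M.mean(0);H=(M-m).T@(W-c);a=np.arctan2(H[0,1]-H[1,0],H[0,0]+H[1,1])
    R=np.array([[np.cos(a),-np.sin(a)],[np.sin(a),np.cos(a)]])
    print(c-R@m,np.degrees(a),np.round((W-c-(M-m)@R.T)*1000,1).tolist())
# image left = +x of world (yaw22) 
fit([(139,211),(517,209),(508,452),(147,452)],[(30,-20),(-30,-20),(-30,20),(30,20)] if 0 else np.array([(30,-20),(-30,-20),(-30,20),(30,20)])/1000,.066)
fit([(103,85),(556,85),(551,437),(108,437)],np.array([(43,-34),(-43,-34),(-43,34),(43,34)])/1000,.008)
print([onz('wrist',Z(p),.076) for p in [(198,187),(456,187),(205,500),(452,500)]])
def S(p): return ((p[0]+.5)/5-.5+280,(p[1]+.5)/5-.5+0)
for p in [(218,320),(437,378),(235,298),(440,362)]: print('near plate top',onz('wrist',S(p),.068))
for p in [(312,75),(493,128)]: print('far plate floor',onz('wrist',S(p),.012))
for p in [(118,430),(450,522)]: print('board',onz('wrist',S(p),.008))
```

```text
[0.4732 0.0816] 21.915203840202622 [[-0.3, 0.2], [0.1, 0.1], [0.8, 0.2], [-0.5, -0.5]]
[0.4731 0.0809] 21.848757616907616 [[-1.2, -0.1], [1.0, 0.7], [0.6, -0.1], [-0.4, -0.5]]
[array([0.5008, 0.0659, 0.076 ]), array([0.4644, 0.0513, 0.076 ]), array([0.482 , 0.1119, 0.076 ]), array([0.4457, 0.0974, 0.076 ])]
near plate top [ 0.5222 -0.0496  0.068 ]
near plate top [ 0.4844 -0.0545  0.068 ]
near plate top [ 0.521  -0.0543  0.068 ]
near plate top [ 0.485  -0.0573  0.068 ]
far plate floor [ 0.5287 -0.1183  0.012 ]
far plate floor [ 0.491  -0.1223  0.012 ]
board [ 0.5365 -0.0335  0.008 ]
board [ 0.4681 -0.0413  0.008 ]
```

Rim and base fits agree: the holder is at (0.4732, 0.0814), yaw 21.9°. The nearest rest's plates measure about 65 mm apart, so it's seat_mid. Now I'll correct and descend.

```bash
python3 -m inch '.0005 .0019 0 0 0 .007 1;0 0 .03 0 0 0 1;0 0 .03 0 0 0 1;0 0 .03 0 0 0 1;0 0 .03 0 0 0 1;0 0 .02 0 0 0 1;0 0 .01 0 0 0 1;0 0 0 0 0 0 1'
```

```text
time_s: 4.6
tcp_pos: [0.4715, 0.0804, 0.0742]
eef_rot: [179.7, -0.0, -68.7]
contact_force: [-0.1, -0.4, -0.4]
gripper_width: 0.0879
```

```bash
for i in 1 2 3; do python3 -m inch '0 0 0 0 0 0 1'; done
python3 - <<'E'
from h import *
s=r.get_state();print(s['joints'],s['qd'])
c=r.camera_params('wrist');print(-np.array(c['R']).T@c['t'])
cap('wrist','w2')
E
```

```text
time_s: 4.68
tcp_pos: [0.473, 0.0812, 0.0764]
eef_rot: [179.9, -0.0, -68.6]
contact_force: [0.0, -0.4, 1.0]
gripper_width: 0.0875
time_s: 4.77
tcp_pos: [0.4738, 0.0817, 0.0775]
eef_rot: [-179.9, 0.0, -68.5]
contact_force: [0.3, 0.3, 1.1]
gripper_width: 0.0877
time_s: 4.85
tcp_pos: [0.4739, 0.0818, 0.0777]
eef_rot: [-179.9, 0.0, -68.5]
contact_force: [0.5, 0.1, 0.4]
gripper_width: 0.0877
[ 3.33059576e+01  1.12793536e+01 -3.46452092e+01  1.29843487e-02
 -4.39526117e+01 -1.17885832e+01] [-0.03244017 -0.17999781 -0.2344471  -0.02612648  0.20977753  0.39939117]
[0.49776119 0.01626173 0.23530742]
```

View pics/w2.png

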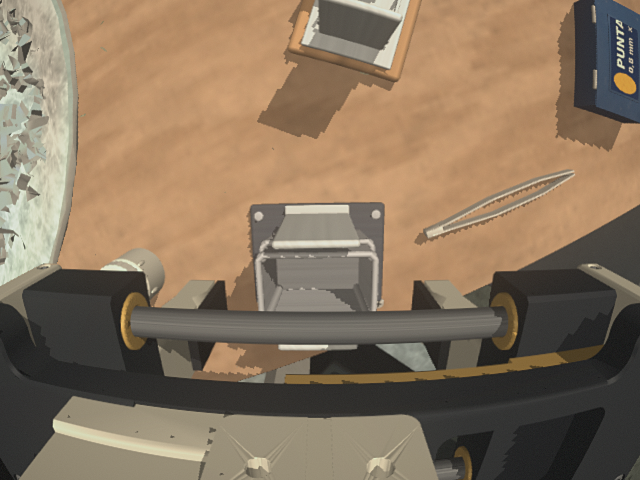

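The view shows the pan rim (258–380 px) centred between the finger bases (about 205 and 430). Going down and gripping.

```bash
python3 -m inch '0 .001 .012 0 0 -.006 1;0 0 .010 0 0 0 1;0 0 .006 0 0 0 1;0 0 0 0 0 0 1;0 0 0 0 0 0 1;0 0 0 0 0 0 1' 33;
python3 -m inch '0 0 0 0 0 0 0.6;0 0 0 0 0 0 0.5;0 0 0 0 0 0 .4;0 0 0 0 0 0 .3;0 0 0 0 0 0 .2;0 0 0 0 0 0 0;0 0 0 0 0 0 0;0 0 0 0 0 0 0' 33
```

```text
time_s: 5.4
tcp_pos: [0.4727, 0.0812, 0.0492]
eef_rot: [-179.9, 0.0, -68.1]
contact_force: [0.3, 0.0, 0.4]
gripper_width: 0.0875
time_s: 6.07
tcp_pos: [0.4743, 0.0821, 0.0495]
eef_rot: [-179.8, 0.0, -68.0]
contact_force: [4.4, 1.3, 1.0]
gripper_width: 0.0587
```

```bash
python3 -m inch '0 -.0014 0 0 0 0 0;0 0 -.004 0 0 0 0;0 0 -.004 0 0 0 0;0 0 -.004 0 0 0 0;0 0 0 0 0 0 0' 35;python3 -m inch '0 0 -.004 0 0 0 0;0 0 -.004 0 0 0 0;0 0 -.004 0 0 0 0;0 0 0 0 0 0 0'
python3 - <<'E'
from h import *
cap('wrist','w3')
E
```

```text
time_s: 6.48
tcp_pos: [0.4727, 0.0812, 0.0606]
eef_rot: [179.9, -0.0, -68.1]
contact_force: [-0.7, 0.8, 0.5]
gripper_width: 0.0585
time_s: 6.82
tcp_pos: [0.4738, 0.0816, 0.0735]
eef_rot: [-179.9, 0.0, -68.1]
contact_force: [0.0, -0.1, -1.0]
gripper_width: 0.0588
```

View pics/w3.png

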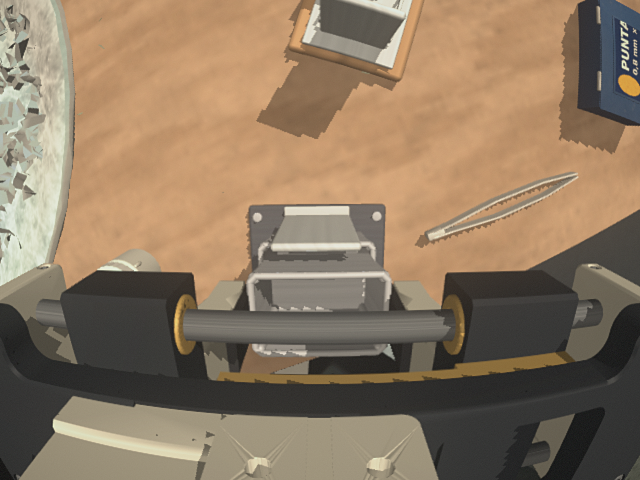

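The pan is rising with the fingers, its rim at (248–390, 275) and level. Continuing straight up.

```bash
python3 -m inch '0 0 -.006 0 0 0 0;0 0 -.008 0 0 0 0;0 0 -.01 0 0 0 0;0 0 -.01 0 0 0 0;0 0 -.01 0 0 0 0;0 0 -.01 0 0 0 0;0 0 -.01 0 0 0 0;0 0 -.01 0 0 0 0;0 0 -.006 0 0 0 0;0 0 0 0 0 0 0;0 0 0 0 0 0 0'
python3 - <<'E'
from h import *
cap('wrist','w4')
E
```

```text
time_s: 7.78
tcp_pos: [0.4735, 0.0816, 0.1528]
eef_rot: [-180.0, 0.0, -68.1]
contact_force: [0.5, 0.1, -1.3]
gripper_width: 0.059
```

View pics/w4.png

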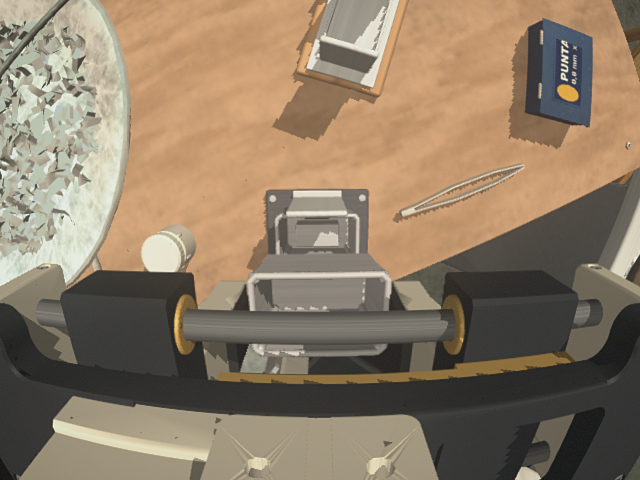

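```bash
python3 -m inch '.008 -.0067 0 0 0 0 0;.016 -.0134 0 0 0 0 0;.02 -.0166 0 0 0 0 0;.02 -.0166 0 0 0 0 0;.02 -.0166 0 0 0 0 0;.0159 -.0134 0 0 0 0 0;0 0 0 0 0 0 0;0 0 0 0 0 -.06 0;0 0 0 0 0 -.116 0;0 0 0 0 0 -.12 0;0 0 0 0 0 -.12 0;0 0 0 0 0 -.12 0;0 0 0 0 0 -.12 0;0 0 0 0 0 -.12 0;0 0 0 0 0 -.12 0;0 0 0 0 0 -.12 0;0 0 0 0 0 -.12 0;0 0 0 0 0 -.1 0;0 0 0 0 0 -.04 0;0 0 0 0 0 0 0'
python3 -m inch '0 0 0 0 0 0 0;0 0 0 0 0 0 0;0 0 0 0 0 0 0'
python3 - <<'E'
from h import *
cap('wrist','w5');cap('top','t5')
E
```

```text
time_s: 9.5
tcp_pos: [0.5878, 0.0197, 0.1517]
eef_rot: [180.0, 0.1, 5.1]
contact_force: [-0.3, 0.1, -1.2]
gripper_width: 0.0591
time_s: 9.75
tcp_pos: [0.588, 0.0199, 0.1523]
eef_rot: [180.0, 0.0, 5.0]
contact_force: [-0.2, 1.0, -1.1]
gripper_width: 0.0586
```

View pics/w5.png

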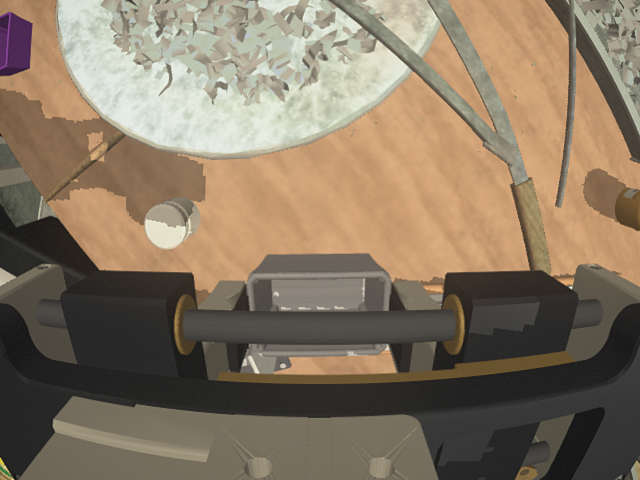

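View pics/t5.png

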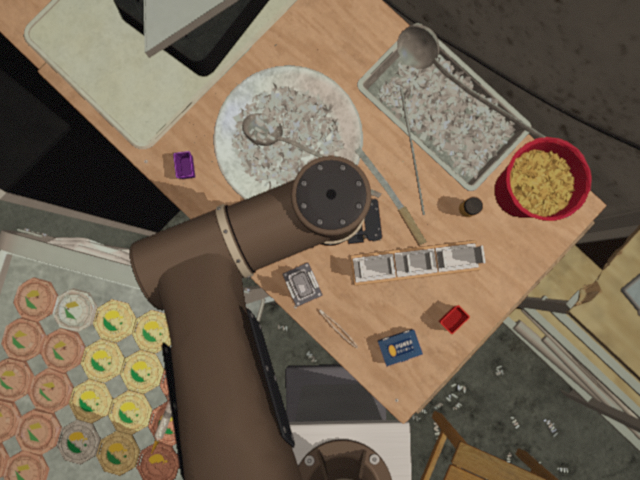

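The pan hangs level in the fingers with the bench clear under it. Lowering.

```bash
python3 -m inch '0 0 .01 0 0 0 0;0 0 .018 0 0 0 0;0 0 .02 0 0 0 0;0 0 .02 0 0 0 0;0 0 .02 0 0 0 0;0 0 .016 0 0 0 0;0 0 .009 0 0 0 0;0 0 .004 0 0 0 0;0 0 .003 0 0 0 0;0 0 0 0 0 0 0;0 0 0 0 0 0 0;0 0 0 0 0 0 0;0 0 0 0 0 0 0'
```

```text
time_s: 10.93
tcp_pos: [0.5886, 0.0201, 0.0334]
eef_rot: [-180.0, -0.1, 5.0]
contact_force: [0.7, -0.1, -0.7]
gripper_width: 0.0587
```

```bash
python3 -m inch '0 0 .004 0 0 0 0;0 0 .003 0 0 0 0;0 0 .001 0 0 0 0;0 0 0 0 0 0 0;0 0 0 0 0 0 0'; python3 -m inch '0 0 .001 0 0 0 0;0 0 0 0 0 0 0'; python3 -m inch '0 0 .001 0 0 0 0;0 0 0 0 0 0 0'
```

```text
time_s: 11.35
tcp_pos: [0.588, 0.0199, 0.0244]
eef_rot: [180.0, 0.0, 5.0]
contact_force: [0.6, 0.1, -0.2]
gripper_width: 0.0584
time_s: 11.52
tcp_pos: [0.5883, 0.0199, 0.0236]
eef_rot: [180.0, -0.0, 5.0]
contact_force: [-0.2, -0.7, -1.1]
gripper_width: 0.0585
time_s: 11.68
tcp_pos: [0.5884, 0.02, 0.0234]
eef_rot: [180.0, -0.0, 5.0]
contact_force: [-2.0, 0.8, 6.6]
gripper_width: 0.0591
```

Contact: 6.6 N up at TCP z 0.0234, where it was predicted. Releasing.

```bash
python3 -m inch '0 0 0 0 0 0 .68;0 0 0 0 0 0 .72;0 0 0 0 0 0 .78;0 0 0 0 0 0 .85;0 0 0 0 0 0 .92;0 0 0 0 0 0 .98;0 0 0 0 0 0 .98;0 0 0 0 0 0 .98;0 0 0 0 0 0 .98;0 0 0 0 0 0 .98'
python3 -m inch '0 0 -.01 0 0 0 .98;0 0 -.03 0 0 0 .98;0 0 -.03 0 0 0 .98;0 0 -.03 0 0 0 .98;0 0 -.03 0 0 0 .98;0 0 -.02 0 0 0 .98;0 0 0 0 0 0 .98;0 0 0 0 0 0 .98;0 0 0 0 0 0 .98'
python3 - <<'E'
from h import *
cap('wrist','w6')
E
```

```text
time_s: 12.52
tcp_pos: [0.5881, 0.0199, 0.0225]
eef_rot: [180.0, 0.0, 5.0]
contact_force: [-0.7, 0.9, 0.1]
gripper_width: 0.0861
time_s: 13.27
tcp_pos: [0.5876, 0.0199, 0.1726]
eef_rot: [-180.0, 0.0, 5.0]
contact_force: [0.1, 0.3, -1.2]
gripper_width: 0.0859
```

View pics/w6.png

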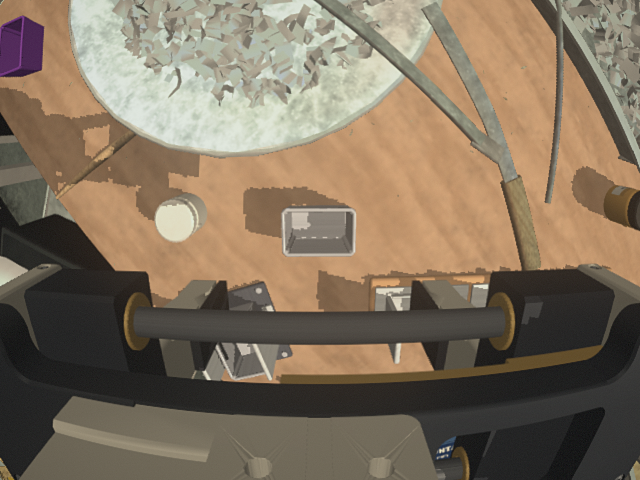

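Run:
```python
from h import *
im=cv2.imread('pics/w6.png')
cv2.imwrite('pics/w6z.png',cv2.resize(im[195:265,270:370],None,fx=8,fy=8,interpolation=cv2.INTER_CUBIC))
```

```text
(no output)
```

View pics/w6z.png

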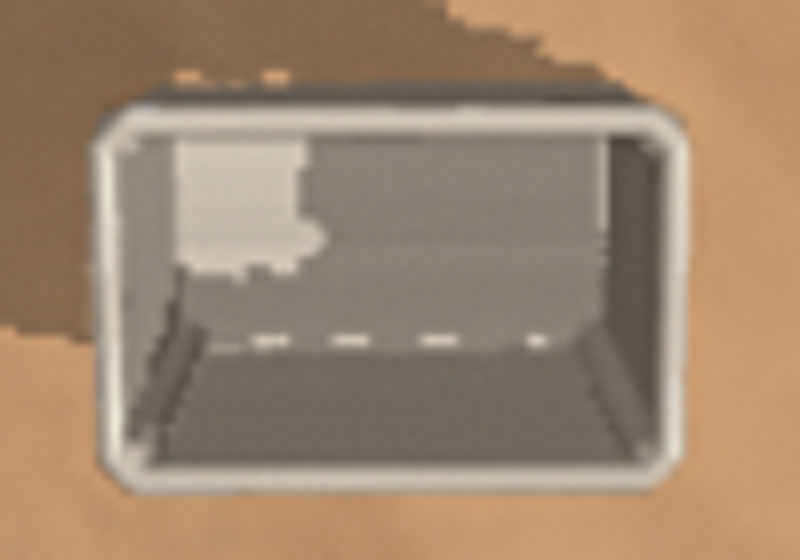

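Run:
```python
from h import *
np.set_printoptions(precision=4,suppress=True)
W=np.array([onz('wrist',((u+.5)/8-.5+270,(v+.5)/8-.5+195),.040)[:2] for u,v in [(93,103),(691,103),(682,492),(102,492)]])
print(W, W.mean(0), np.linalg.norm(W-np.roll(W,-1,0),axis=1))
for a,b in [(0,1),(3,2),(1,2),(0,3)]: d=W[b]-W[a]; print(np.degrees(np.arctan2(d[1],d[0])))
s=r.get_state();print(s['tcp_pos'],s['eef_rot'],s['joints'])
```

```text
[[ 0.6041  0.051 ]
 [ 0.6092 -0.0079]
 [ 0.5692 -0.0115]
 [ 0.564   0.0476]] [0.5866 0.0198] [0.0592 0.0402 0.0593 0.0402]
-85.01302093950916
-85.01095744812443
-174.93637207526976
-175.1016063712369
[0.5874 0.0198 0.172 ] [179.9979   0.0732   5.0167] [ 20.9654  14.8071 -14.9868  -0.0209 -60.2771  74.0617]
```

Pan upright on the bench at (0.587, 0.020), length along -85°. Turning the tool a quarter turn.

```bash
python3 -m inch '0 0 0 0 0 .1208 .9;0 0 0 0 0 .1208 .9;0 0 0 0 0 .1208 .9;0 0 0 0 0 .1208 .9;0 0 0 0 0 .1208 .9;0 0 0 0 0 .1208 .9;0 0 0 0 0 .1208 .9;0 0 0 0 0 .1208 .9;0 0 0 0 0 .1208 .9;0 0 0 0 0 .1208 .9;0 0 0 0 0 .1208 .9;0 0 0 0 0 .1208 .9;0 0 0 0 0 .1208 .8;0 0 0 0 0 0 .8;0 0 0 0 0 0 .75;0 0 0 0 0 0 .75;0 0 0 0 0 0 .75'
python3 - <<'E'
from h import *
im=cap('wrist','w7')[:,:,::-1]
E
```

```text
time_s: 14.73
tcp_pos: [0.5879, 0.0199, 0.1722]
eef_rot: [180.0, -0.0, -84.8]
contact_force: [0.2, 0.0, 0.6]
gripper_width: 0.0656
```

View pics/w7.png

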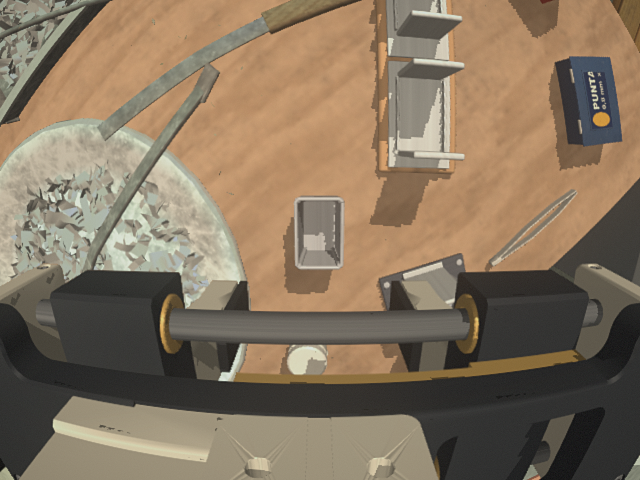

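Run:
```python
from h import *
im=cv2.imread('pics/w7.png')
cv2.imwrite('pics/w7z.png',cv2.resize(im[190:280,280:360],None,fx=6,fy=6,interpolation=cv2.INTER_CUBIC))
cv2.imwrite('pics/w7s.png',cv2.resize(im[50:180,370:480],None,fx=4.5,fy=4.5,interpolation=cv2.INTER_CUBIC))
```

```text
(no output)
```

View pics/w7z.png

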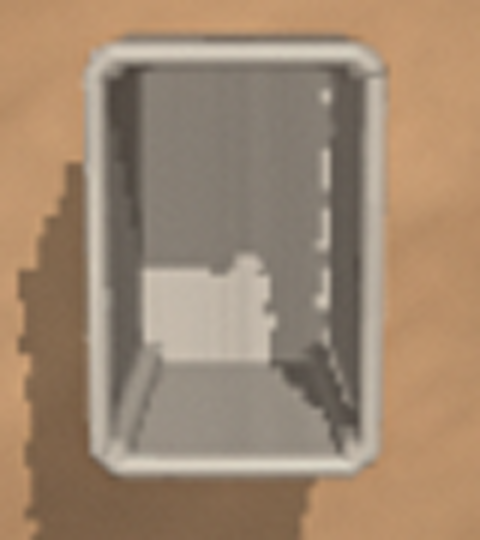

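View pics/w7s.png

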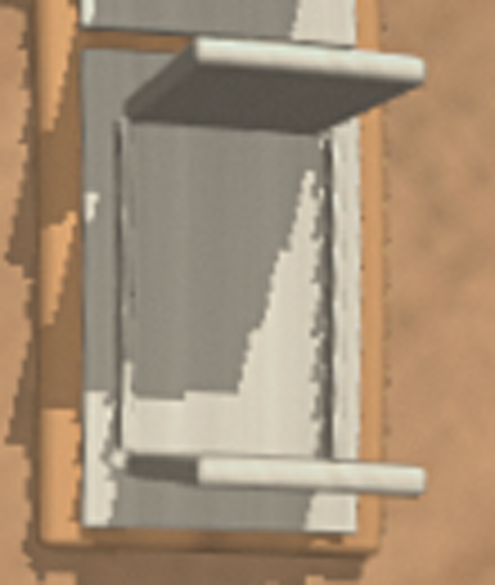

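Run:
```python
from h import *
np.set_printoptions(precision=4,suppress=True)
W=np.array([onz('wrist',((u+.5)/6-.5+280,(v+.5)/6-.5+190),.040)[:2] for u,v in [(85,40),(386,40),(382,475),(91,475)]])
print(W.mean(0), np.linalg.norm(W-np.roll(W,-1,0),axis=1),np.degrees(np.arctan2(*(W[0]-W[3])[::-1])),np.degrees(np.arctan2(*(W[1]-W[2])[::-1])))
S=lambda p:((p[0]+.5)/4.5-.5+370,(p[1]+.5)/4.5-.5+50)
f=lambda p,z: onz('wrist',S(p),z)
print('far plate top inner edge',f((190,57),.068),f((424,80),.068), 'outer',f((196,38),.068),f((424,58),.068))
print('far foot',f((130,122),.012),f((320,132),.012))
print('near plate top: upper(inner)',f((198,458),.068),f((424,466),.068),'lower',f((198,485),.068),f((424,492),.068))
print('sills top inner',f((122,290),.018),f((333,290),.018), 'outer',f((83,290),.018),f((357,290),.018))
print('board corners',f((40,548),.008),f((378,552),.008))
```

```text
[0.5864 0.0196] [0.0395 0.0601 0.04   0.0601] -84.99801023597256 -84.4365119581983
far plate top inner edge [ 0.5326 -0.118   0.068 ] [ 0.4928 -0.1217  0.068 ] outer [ 0.5319 -0.1213  0.068 ] [ 0.493  -0.1256  0.068 ]
far foot [ 0.5305 -0.1175  0.012 ] [ 0.4925 -0.122   0.012 ]
near plate top: upper(inner) [ 0.5252 -0.0533  0.068 ] [ 0.4865 -0.0575  0.068 ] lower [ 0.5247 -0.049   0.068 ] [ 0.4859 -0.0532  0.068 ]
sills top inner [ 0.5303 -0.0837  0.018 ] [ 0.489 -0.09   0.018] outer [ 0.5376 -0.0827  0.018 ] [ 0.4841 -0.0908  0.018 ]
board corners [ 0.539  -0.0327  0.008 ] [ 0.4698 -0.0405  0.008 ]
```

Run:
```python
from h import *
np.set_printoptions(precision=4,suppress=True)
for p in [(205,170),(232,215),(244,260)]: print(onz('wrist',p,.0),onz('wrist',p,.02))
for p in [(330,206),(345,197)]: print(onz('top',p,.01))
```

```text
[ 0.6943 -0.021   0.    ] [ 0.6881 -0.0227  0.02  ]
[0.6666 0.019  0.    ] [0.6621 0.0148 0.02  ]
[0.6536 0.0613 0.    ] [0.6499 0.0545 0.02  ]
[0.6577 0.0132 0.01  ]
[ 0.6783 -0.0228  0.01  ]
```

```bash
python3 -m inch '0 .0012 0 0 0 0 .74;0 0 .025 0 0 0 .74;0 0 .03 0 0 0 .74;0 0 .03 0 0 0 .74;0 0 .03 0 0 0 .74;0 0 .02 0 0 0 .74;0 0 .01 0 0 0 .74;0 0 0 0 0 0 .74;0 0 0 0 0 0 .74;0 0 0 0 0 0 .74'
python3 - <<'E'
from h import *
im=cap('wrist','w8')
E
```

```text
time_s: 15.62
tcp_pos: [0.588, 0.0201, 0.0291]
eef_rot: [-179.9, 0.0, -84.9]
contact_force: [-0.1, -0.6, -0.1]
gripper_width: 0.0648
```

View pics/w8.png

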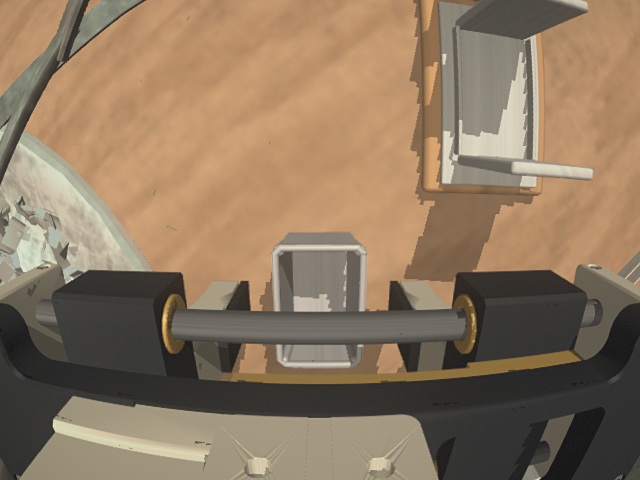

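The pan (274–368 px) lies centred between the fingers (248–389). Down and grip.

```bash
python3 -m inch '0 .0005 .007 0 0 0 .74;0 0 .004 0 0 0 .74;0 0 0 0 0 0 .74;0 0 0 0 0 0 .74;0 0 0 0 0 0 .6;0 0 0 0 0 0 .5;0 0 0 0 0 0 .45;0 0 0 0 0 0 .4;0 0 0 0 0 0 .3;0 0 0 0 0 0 0;0 0 0 0 0 0 0;0 0 0 0 0 0 0;0 0 0 0 0 0 0' 30
python3 -m inch '0 0 -.004 0 0 0 0;0 0 -.01 0 0 0 0;0 0 -.016 0 0 0 0;0 0 -.02 0 0 0 0;0 0 -.02 0 0 0 0;0 0 -.02 0 0 0 0;0 0 -.02 0 0 0 0;0 0 -.01 0 0 0 0;0 0 0 0 0 0 0;0 0 0 0 0 0 0'
python3 - <<'E'
from h import *
im=cap('wrist','w9')
E
```

```text
time_s: 16.75
tcp_pos: [0.5867, 0.0199, 0.0167]
eef_rot: [-180.0, 0.0, -84.9]
contact_force: [0.6, -0.4, 1.0]
gripper_width: 0.0388
time_s: 17.58
tcp_pos: [0.5862, 0.0199, 0.1367]
eef_rot: [-180.0, 0.0, -85.0]
contact_force: [0.0, 0.1, -1.1]
gripper_width: 0.0385
```

View pics/w9.png

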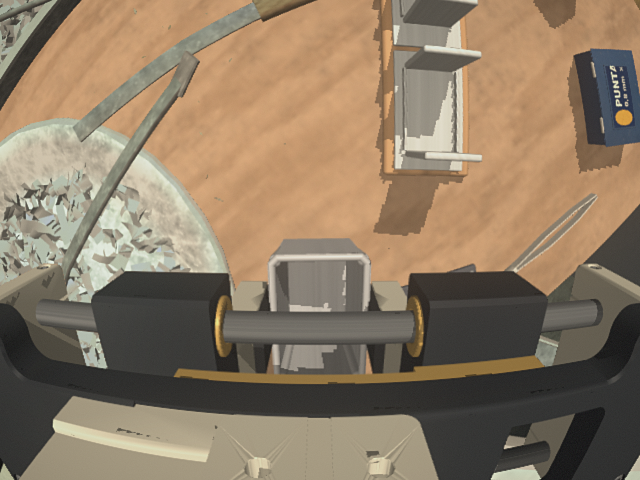

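```bash
python3 -m inch '.001 .008 0 0 0 0 0;.0015 .016 0 0 0 0 0;.002 .018 0 0 0 0 0;.002 .018 0 0 0 0 0;.0015 .012 0 0 0 0 0;0 .006 0 0 0 0 0;0 0 0 0 0 0 0;0 0 0 0 0 0 0;0 0 0 0 0 0 0'
python3 - <<'E'
from h import *
im=cap('wrist','w10')[:,:,::-1]
cv2.imwrite('pics/w10s.png',cv2.resize(im[40:210,260:380],None,fx=3.5,fy=3.5,interpolation=cv2.INTER_CUBIC))
E
```

```text
time_s: 18.38
tcp_pos: [0.5102, 0.0052, 0.1366]
eef_rot: [-180.0, -0.0, -84.9]
contact_force: [0.3, 0.8, -1.1]
gripper_width: 0.0386
```

View pics/w10.png

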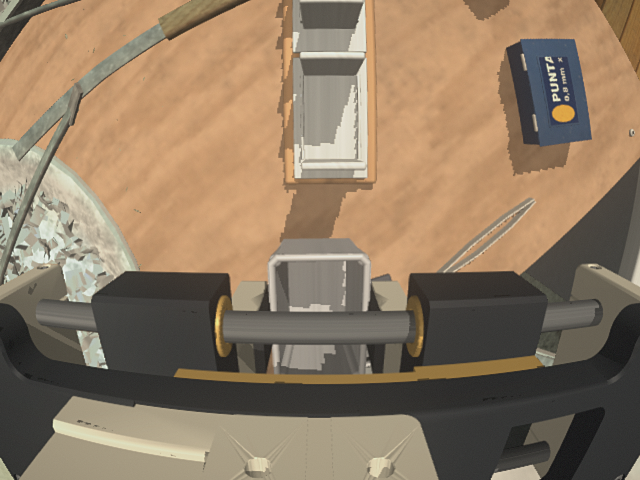

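View pics/w10s.png

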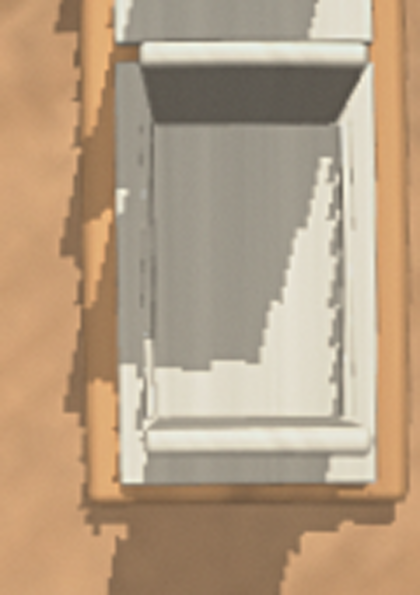

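Run:
```python
from h import *
np.set_printoptions(precision=4,suppress=True)
S=lambda p:((p[0]+.5)/3.5-.5+260,(p[1]+.5)/3.5-.5+40)
f=lambda p,z: onz('wrist',S(p),z)
ang=lambda a,b: np.degrees(np.arctan2((a-b)[1],(a-b)[0]))
def pr(n,a,b): print(n,a[:2],b[:2],(a+b)[:2]/2,ang(a,b))
pr('far top inner',f((140,66),.068),f((368,66),.068))
pr('far floor',f((153,125),.012),f((341,124),.012))
pr('near top inner',f((146,428),.068),f((370,428),.068))
pr('near top outer',f((146,452),.068),f((370,452),.068))
pr('sill out',f((117,240),.018),f((374,240),.018))
pr('sill in',f((152,240),.018),f((340,240),.018))
pr('sill left line',f((117,100),.018),f((121,480),.018))
pr('sill right line',f((373,100),.018),f((376,480),.018))
pr('board',f((88,500),.008),f((404,500),.008))
s=r.get_state();print(s['tcp_pos'],s['eef_rot'])
z=s['tcp_pos'][2]+.0233
for p in [(268,253),(371,253)]: print('pan far rim',onz('wrist',p,z))
```

```text
far top inner [ 0.5311 -0.1174] [ 0.492  -0.1214] [ 0.5116 -0.1194] 5.729866992964974
far floor [ 0.5311 -0.1173] [ 0.4911 -0.1215] [ 0.5111 -0.1194] 5.888119360461747
near top inner [ 0.5245 -0.0538] [ 0.4859 -0.0574] [ 0.5052 -0.0556] 5.362041737303934
near top outer [ 0.5242 -0.0496] [ 0.4854 -0.0532] [ 0.5048 -0.0514] 5.335079486252872
sill out [ 0.5361 -0.0908] [ 0.4825 -0.0959] [ 0.5093 -0.0934] 5.443604849508458
sill in [ 0.5288 -0.0914] [ 0.4896 -0.0951] [ 0.5092 -0.0932] 5.448102517622982
sill left line [ 0.5388 -0.1212] [ 0.5311 -0.0399] [ 0.5349 -0.0805] -84.55070228642695
sill right line [ 0.4853 -0.1264] [ 0.477  -0.0448] [ 0.4812 -0.0856] -84.17623133287138
board [ 0.5386 -0.034 ] [ 0.4689 -0.0403] [ 0.5038 -0.0371] 5.223941829522594
[0.5102 0.0052 0.1365] [-179.9888   -0.006   -84.9426]
pan far rim [ 0.5305 -0.0231  0.1598]
pan far rim [ 0.4916 -0.0266  0.1598]
```

The rest is at (0.5083, -0.0875), yaw 5.5°, with inner spacing about 64 mm. Moving over it.

```bash
python3 -m inch '0 0 0 0 0 -.007 0;.01 .001 0 0 0 0 0;.018 .002 0 0 0 0 0;.02 .0023 0 0 0 0 0;.02 .0023 0 0 0 0 0;.016 .0018 0 0 0 0 0;.008 .0009 0 0 0 0 0;0 0 0 0 0 0 0;0 0 0 0 0 0 0;0 0 0 0 0 0 0;0 0 0 0 0 0 0'
python3 - <<'E'
from h import *
im=cap('wrist','w11');cap('side','s11')
E
```

```text
time_s: 19.35
tcp_pos: [0.508, -0.0871, 0.1366]
eef_rot: [-180.0, 0.0, -84.5]
contact_force: [0.2, 0.3, -0.8]
gripper_width: 0.0385
```

View pics/w11.png

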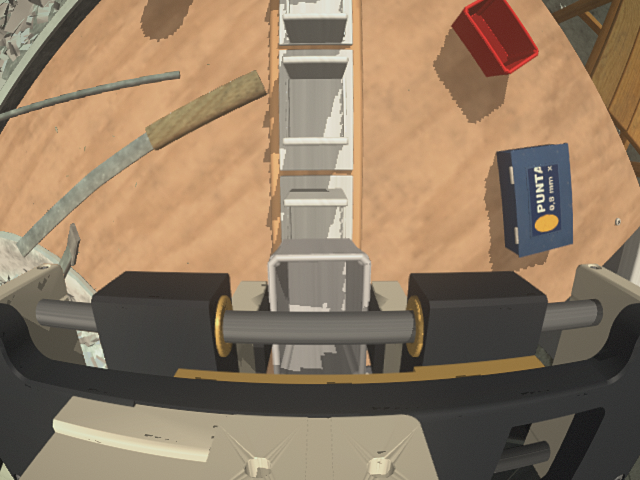

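View pics/s11.png

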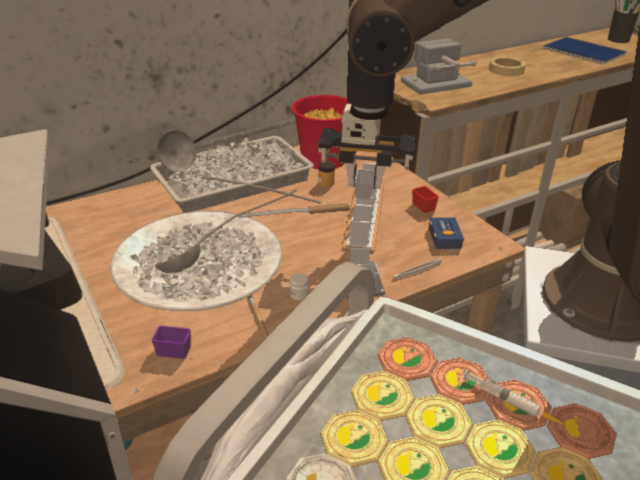

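Pan sits over the nearest rest, and the next one along the board is visibly the tighter. Lowering in stages.

```bash
python3 -m inch '0 0 .01 0 0 0 0;0 0 .015 0 0 0 0;0 0 .015 0 0 0 0;0 0 .01 0 0 0 0;0 0 .008 0 0 0 0;0 0 .006 0 0 0 0;0 0 .006 0 0 0 0;0 0 0 0 0 0 0;0 0 0 0 0 0 0'
python3 -m inch '0 0 .005 0 0 0 0;0 0 .005 0 0 0 0;0 0 .005 0 0 0 0;0 0 0 0 0 0 0;0 0 0 0 0 0 0'
python3 - <<'E'
from h import *
im=cap('wrist','w12')
E
```

```text
time_s: 20.2
tcp_pos: [0.508, -0.0876, 0.0665]
eef_rot: [180.0, -0.0, -84.5]
contact_force: [0.4, -1.1, -1.1]
gripper_width: 0.0384
time_s: 20.62
tcp_pos: [0.5076, -0.0877, 0.0512]
eef_rot: [180.0, -0.0, -84.6]
contact_force: [0.3, -0.1, -0.9]
gripper_width: 0.0392
```

View pics/w12.png

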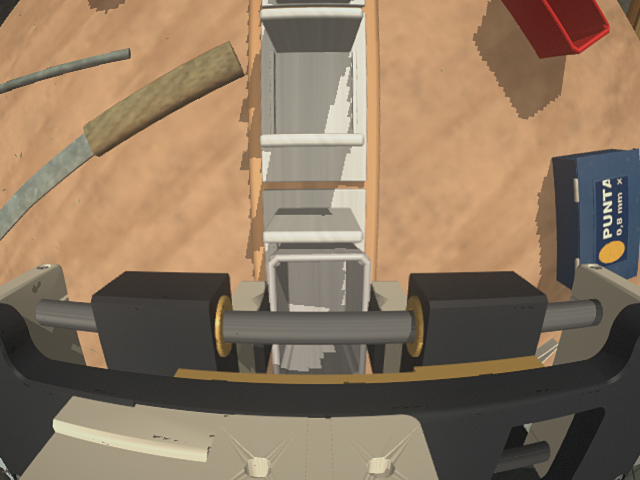

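Run:
```python
from h import *
np.set_printoptions(precision=4,suppress=True)
im=cv2.imread('pics/w12.png')
cv2.imwrite('pics/w12z.png',cv2.resize(im[190:280,240:390],None,fx=5,fy=5,interpolation=cv2.INTER_CUBIC))
s=r.get_state();z=s['tcp_pos'][2]+.0233;print(s['tcp_pos'])
for p in [(265,242),(363,242)]: print('plate inner',onz('wrist',p,.068))
for p in [(268,253),(371,253)]: print('pan',onz('wrist',p,z))
```

```text
[ 0.5078 -0.0877  0.0515]
plate inner [ 0.5306 -0.1182  0.068 ]
plate inner [ 0.4921 -0.1218  0.068 ]
pan [ 0.5284 -0.1159  0.0748]
pan [ 0.4895 -0.1195  0.0748]
```

View pics/w12z.png

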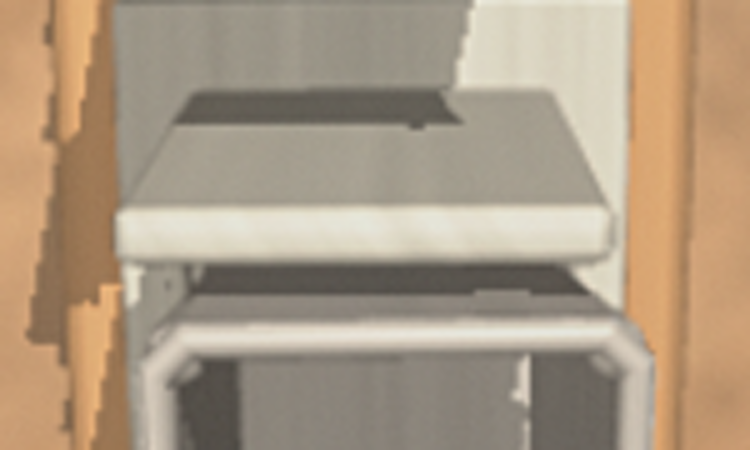

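The end gap is about 2 mm, as it should be. Sideways, the pan is about 2 mm to -x, so I'm correcting and lowering onto the floor.

```bash
python3 -m inch '0 -.002 0 0 0 0 0;0 0 .005 0 0 0 0;0 0 .005 0 0 0 0;0 0 .004 0 0 0 0;0 0 .004 0 0 0 0;0 0 .001 0 0 0 0;0 0 0 0 0 0 0;0 0 0 0 0 0 0'; python3 -m inch '0 0 .001 0 0 0 0;0 0 .001 0 0 0 0;0 0 0 0 0 0 0;0 0 0 0 0 0 0'
```

```text
time_s: 21.33
tcp_pos: [0.5098, -0.0875, 0.0324]
eef_rot: [180.0, -0.0, -84.5]
contact_force: [0.7, 0.6, -0.7]
gripper_width: 0.0388
time_s: 21.67
tcp_pos: [0.5099, -0.0874, 0.0306]
eef_rot: [-180.0, 0.0, -84.6]
contact_force: [-0.4, 0.0, -1.2]
gripper_width: 0.039
```

```bash
python3 -m inch '0 0 .001 0 0 0 0;0 0 0 0 0 0 0;0 0 0 0 0 0 0'; python3 -m inch '0 0 .001 0 0 0 0;0 0 0 0 0 0 0;0 0 0 0 0 0 0';  python3 -m inch '0 0 .0006 0 0 0 0;0 0 0 0 0 0 0;0 0 0 0 0 0 0'
python3 - <<'E'
from h import *
im=cap('wrist','w13')
E
```

```text
time_s: 21.92
tcp_pos: [0.5098, -0.0874, 0.0295]
eef_rot: [180.0, 0.0, -84.6]
contact_force: [-0.2, 0.2, -0.9]
gripper_width: 0.0387
time_s: 22.17
tcp_pos: [0.51, -0.0874, 0.0287]
eef_rot: [-180.0, -0.0, -84.6]
contact_force: [0.2, 0.5, 0.7]
gripper_width: 0.0387
time_s: 22.42
tcp_pos: [0.5101, -0.0874, 0.0286]
eef_rot: [-180.0, -0.0, -84.5]
contact_force: [-1.7, 0.2, 6.6]
gripper_width: 0.0386
```

View pics/w13.png

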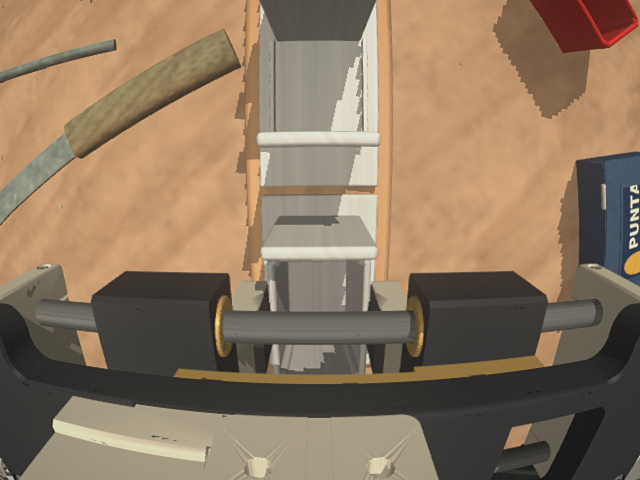

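Seated: 6.6 N at TCP z 0.0286, the predicted floor height, with the pan below the far plate's top. Releasing gently and rising.

```bash
python3 -m inch '0 0 0 0 0 0 .46;0 0 0 0 0 0 .5;0 0 0 0 0 0 .55;0 0 0 0 0 0 .6;0 0 0 0 0 0 .65;0 0 0 0 0 0 .7;0 0 0 0 0 0 .7;0 0 0 0 0 0 .7;0 0 0 0 0 0 .7'
python3 -m inch '0 0 -.005 0 0 0 .7;0 0 -.01 0 0 0 .7;0 0 -.02 0 0 0 .7;0 0 -.03 0 0 0 .7;0 0 -.03 0 0 0 .7;0 0 -.03 0 0 0 .7;-.025 0 0 0 0 0 .7;-.03 0 0 0 0 0 .7;-.03 0 0 0 0 0 .7;0 0 0 0 0 0 .7;0 0 0 0 0 0 .7;0 0 0 0 0 0 .7'
python3 - <<'E'
from h import *
im=cap('wrist','w14')[:,:,::-1]
cv2.imwrite('pics/w14z.png',cv2.resize(im[60:200,250:390],None,fx=4.2,fy=4.2,interpolation=cv2.INTER_CUBIC))
E
```

```text
time_s: 23.22
tcp_pos: [0.5098, -0.0874, 0.0279]
eef_rot: [180.0, 0.0, -84.6]
contact_force: [-0.4, -0.2, -0.0]
gripper_width: 0.0614
time_s: 24.22
tcp_pos: [0.5018, -0.0027, 0.1537]
eef_rot: [-180.0, 0.0, -84.5]
contact_force: [-1.0, 0.0, -0.6]
gripper_width: 0.0618
```

View pics/w14.png

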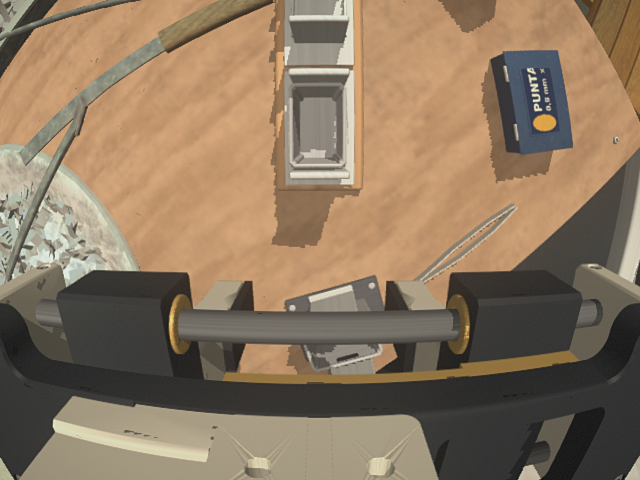

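View pics/w14z.png

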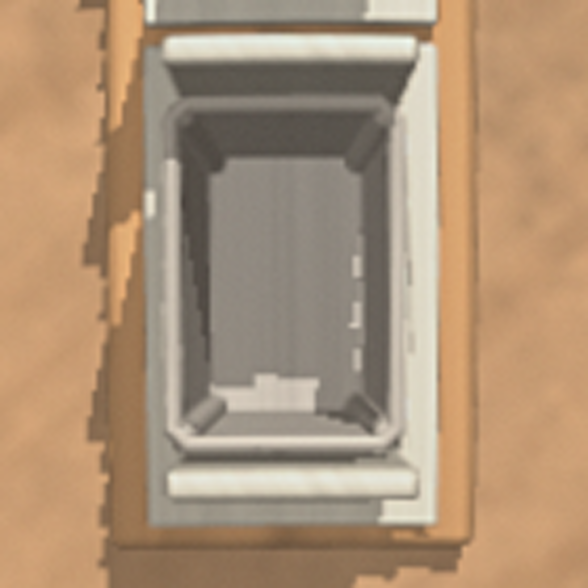

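Run:
```python
from h import *
np.set_printoptions(precision=4,suppress=True)
f=lambda u,v,z: onz('wrist',((u+.5)/4.2-.5+250,(v+.5)/4.2-.5+60),z)[:2]
W=np.array([f(*p,.052) for p in [(163,96),(398,96),(402,452),(167,452)]])
print(W.mean(0),np.linalg.norm(W-np.roll(W,-1,0),axis=1),np.degrees(np.arctan2(*(W[0]-W[3])[::-1])),np.degrees(np.arctan2(*(W[1]-W[2])[::-1])))
P=np.array([f(*p,.068) for p in [(163,58),(417,60),(417,466),(167,466)]]);print(P.mean(0),P)
print(np.mean([f(146,270,.018),f(437,270,.018)],0))
print(r.get_state()['contact_force'])
r.close_job()
```

```text
[ 0.5097 -0.0874] [0.0384 0.0596 0.0389 0.0597] -84.16736299559075 -83.73084836965639
[ 0.5084 -0.0886] [[ 0.531  -0.1188]
 [ 0.4922 -0.1222]
 [ 0.4859 -0.0585]
 [ 0.5246 -0.0548]]
[ 0.5085 -0.0901]
[0.675  0.1118 0.068 ]
the job is handed in; nothing more can be done
```

I drew the pan straight up out of the nest and stood it upright on the bench at (0.587, 0.020), where I let go of it. I then took it again across its long sides, lowered it into the rest with the 64 mm plates and let go. The job is handed in, at about 24 s of the 58 s allowed. The system gives no verdict, so I only have my own checks.

- **Position:** in the last picture the pan is about 1.5–2 mm from the centre of the rest (limit 10 mm). Its length is within about 1° of the rest's.
- **Height:** at the predicted floor height the tool felt 6.6 N upward, so the pan sits on the floor. I did not measure this height separately in a picture. The rim measures 60 by 39 mm if it is taken to be at seated height, which fits the given 60 by 40 mm.
- **Right rest:** its plates measure about 64 mm apart. A rough reading from the top camera first gave 69 mm, but the closer wrist pictures settled it. The next rest along the board is visibly tighter.
- **Gripper and jars:** the gripper is clear of everything, with no contact force beyond noise. I did not re-measure the jars at the end, but the arm's path kept clear of both.

No check failed.

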